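# Sweep the offcuts into the scrap scoop

## Task

Clear the bench after sawing: sweep the three pale wooden offcuts along the bench top into the open mouth of the green-walled scrap scoop, far enough that each lies flat on its floor behind the dark sloping front lip. Only push them, do not lift them off the surface or knock them over. Leave the other things on the bench where they are.

Things in the scene. Friction and masses are not known exactly. Their poses are not given: they have to be found in the camera images.
- scoop: open scrap scoop fixed to the bench: bare-metal floor, three green walls 4 mm thick, 48 mm high. Origin on the bench under its centre; +x points out of the open mouth (to the robot's left, within 12 deg), y across. Inside x -100 (back wall) to +100 mm (front edge), y -140 to +140 mm. The dark lip slopes from bench level at x=+100 to 3 mm at x=+70; behind it the floor is flat, 3 mm above the bench
- offcut_1_center (a point): loose pale wooden offcut, a block 50x70 mm seen from above and 44 mm high (about 0.09 kg, slides freely); this point is its centre, 22 mm above its underside; point x runs along its 50 mm side, y along its 70 mm side, z up
- offcut_2_center (a point): loose pale wooden offcut, a block 50x70 mm seen from above and 44 mm high (about 0.09 kg, slides freely); this point is its centre, 22 mm above its underside; point x runs along its 50 mm side, y along its 70 mm side, z up
- offcut_3_center (a point): loose pale wooden offcut, a block 50x70 mm seen from above and 44 mm high (about 0.09 kg, slides freely); this point is its centre, 22 mm above its underside; point x runs along its 50 mm side, y along its 70 mm side, z up
- offcut_1: the same offcut as a whole; origin at the centre of its underside
- offcut_2: the same offcut as a whole; origin at the centre of its underside
- offcut_3: the same offcut as a whole; origin at the centre of its underside
- tape: bystander, to be left alone: black tape measure with an orange patch, 71x87x36 mm, lying in front at the robot's side; origin under its centre
- bit_box: bystander, to be left alone: dark green bit box, 51x76x50 mm, at the far left of the work; origin under its centre
- rule: bystander, to be left alone: folded yellow folding rule, 18x238x18 mm, lying along the far edge of the bench top; origin under its centre

How it is judged:
By the outcome, as a careful person would: the job done as asked, in the order asked, and still so for the second after the job is handed in, with the robot touching nothing.
It also fails if it takes over 72 s, if anything falls off the work surface, if the arm or the gripper's body presses on something with over 40 N, if the wrist force passes 120 N, or if a joint passes its speed limit or range.

## Robot

A 6-joint arm with a two-finger parallel gripper is mounted at the origin on a cart in front of the work surface, level with it; the furniture and walls round the work are solid. World frame = base frame: x ahead of the robot, y to its left, z up, the work surface at z = 0. Lengths are in m, angles in rad, forces in N, time in s.
With the tool pointing down it reaches from about 0.375 to 0.9 m from the base axis. Payload 3.1 kg.
Tool frame: the origin (TCP) lies midway between the tips of the shut fingers; the grasp point (between the pads) lies 19 mm behind it (grip_depth is the distance from the TCP to the grasp point, in m); y points along the fingers, z is the direction in which the jaws open and shut, and the axes are right-handed (so a half turn about y gives the same grasp; the last joint's range is limited). The gripper opens to 85 mm and grips with 20 to 120 N. Pads are 22 mm wide; open, the fingers measure 114 mm over their backs; the gripper's body (76 mm by 85 mm) begins 54 mm behind the grasp point. The pads swing forward as they close: fully open they stand 13 mm farther back than shut.
Start: joints at [1.127, 0.527, 1.433, -0, 1.181, -0.178], TCP at [0.164, 0.603, 0.231] pointing down, gripper open.
Joint ranges: [-3.08, 3.08], [-0.75, 2.2], [0.22, 2.44], [-1.43, 4.57], [0, 2.65], [-2.85, 2.85]. Speed limits (rad/s): [2.79, 2.79, 3.14, 3.14, 3.14, 3.14].

## Interface

Orientations are given as a unit quaternion [x, y, z, w].
In Python, from station import sense, snapshot, camera_model, sign_off, grip_depth gives the robot as it stands.
- The arm moves only by the tool play_rows, never from a script. Its argument "deltas" is a list of rows, each a list of 6 numbers: the shift along the tool's x, y, z in m, then the turn, a rotation vector about the tool's x, y, z in rad. A call has 1 to 12 rows; each row is the pose to reach, as a shift and turn from the pose commanded when the call began, along the tool's axes at that moment; what a row does not reach only later rows make up. A row lasts 1/10 s, in which the tool goes at most 50 mm and 8.59 degrees, less where a joint would pass 70% of its speed; a pose out of reach is approached as far as the arm can. A call with a gripper value outside its range is refused whole. "gripper" is the finger opening in m, from 0 to 0.0854, set as the call begins (left out, the last holds). The fingers move at their own pace and stop on an object; "force" is the grip in N (left out, the last holds). Time passes only in rows, so rows that repeat a pose let the fingers close. It gives the time, the measured TCP pose, the force and the opening at its end, in the units of the state.
- sense(): the state, without advancing time (a new reading comes with each control period).
- snapshot(name): name is "scene" or "side" or "wrist"; returns the picture (400x640x3 uint8, red, green, blue); there is no depth.
- camera_model(name): a dict with "fx", "fy", "cx", "cy" (pixels), "camera_from_world" (4x4, takes a point from world to camera coordinates). Camera axes: x right, y up, looking along -z (the intrinsics and any distortion apply to the point x, -y, -z); pixel columns grow to the right and rows downward; lengths in m; the calibration is good to about 2 mm. The wrist camera is an equidistant fisheye: a pixel r from the principal point sees the ray r / f radians off the axis. A picture is of the moment at which its call begins: read the wrist's pose just before it. camera_model takes no time and is no camera call; for the wrist camera it gives the pose at the moment of the call.
- sign_off(): hands the job in, once; it reports no verdict.
The state is a dict: "t": time; "q": joint angles; "qd": joint speeds; "tau": joint torques, N m; "tcp_pos": TCP position; "tool_rot": TCP orientation; "force": force on the tool from outside, world axes, zero at the start; "ft_torque": the same for the moment, N m; "finger_gap": opening from 0.0 (shut) to 1.0 (fully open).
Only numpy, scipy, OpenCV 4.12 (cv2) and the standard library are available. Lean on these libraries where they do the work, as an engineer would, in place of code of your own. Each camera call takes 0.05 s, during which the arm holds its last target.

## Working session

There is one attempt and no reset: what is moved stays moved. The work goes in short steps, Python scripts to look and compute and a tool call to move; the robot and the scene stay as the last step left them, time stands still between calls to the robot, and variables do not carry over. Pictures are saved under pics/ and viewed, and the job is handed in when it is done.

Besides the shell and the picture viewer there is one more tool, called after "Call:" as name([rows], argument=value, ...), one row to a line, values as JSON. play_rows: Moves the arm, as the interface text tells. Its arguments: {"type":"object","properties":{"deltas":{"type":"array"},"gripper":{"type":"number"},"force":{"type":"number"}},"required":["deltas"]}

```bash
mkdir -p pics; ls; python3 - <<'E'
from station import *
import cv2,numpy as np
print(sense())
for n in("scene","side"):
    im=snapshot(n);cv2.imwrite(f"pics/{n}0.png",im[:,:,::-1])
    m=camera_model(n);print(n,{k:np.round(v,3).tolist() if not isinstance(v,str) else v for k,v in m.items()})
print(grip_depth)
E
```

```text
pics
{'t': 0.0, 'q': array([ 1.12647255e+00,  5.28489125e-01,  1.43392113e+00,  4.93834191e-06,
        1.18138053e+00, -1.78479481e-01]), 'qd': array([-0.00056196, -0.0005313 , -0.00039122,  0.00095989, -0.00183219,
       -0.00182258]), 'tau': array([-7.50945346e-04, -4.42346942e+01, -1.78024381e+01, -1.77695938e-04,
        8.54522281e-03,  8.10853635e-06]), 'tcp_pos': array([0.16384524, 0.60239394, 0.23031352]), 'tool_rot': array([ 0.70160806, -0.09395388,  0.09347457, -0.70012949]), 'force': array([-0.03401838, -0.67314823, -1.08451277]), 'ft_torque': array([-0.02276525,  0.0036411 , -0.00413936]), 'finger_gap': 0.9999335686220492}
scene {'fx': 373.241, 'fy': 373.241, 'cx': 323.042, 'cy': 205.616, 'camera_from_world': [[0.804, -0.594, 0.012, -0.394], [0.335, 0.469, 0.817, -0.23], [-0.491, -0.653, 0.576, -0.655], [0.0, 0.0, 0.0, 1.0]]}
side {'fx': 519.34, 'fy': 519.34, 'cx': 315.049, 'cy': 198.884, 'camera_from_world': [[0.999, -0.04, 0.024, -0.527], [0.001, 0.525, 0.851, -0.063], [-0.047, -0.85, 0.525, -1.191], [0.0, 0.0, 0.0, 1.0]]}
0.0187
```

View pics/scene0.png

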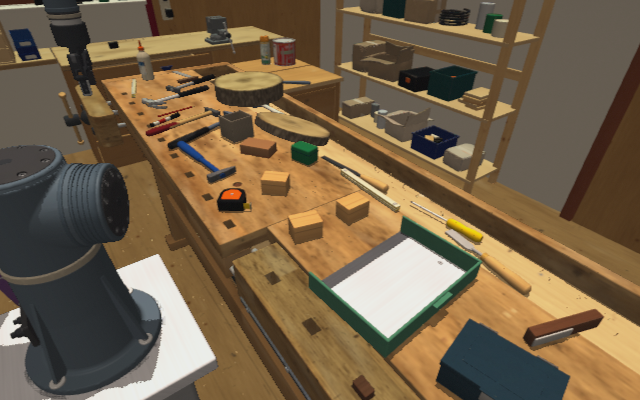

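View pics/side0.png

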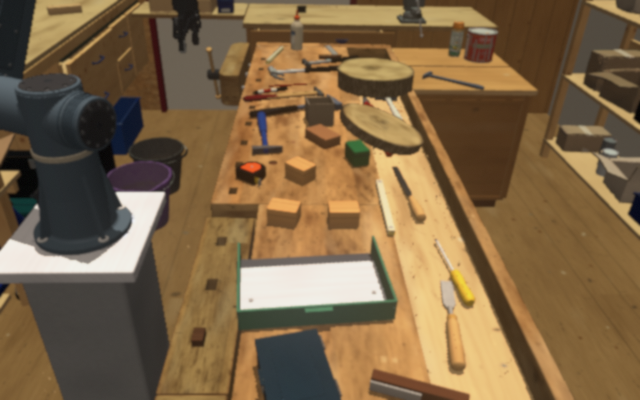

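The scene view shows offcuts at about (276,183), (306,226) and (352,207), the scoop mouth at (370,265), the tape at (234,200) and the box at (305,152). I'll measure next.

```bash
cat > h.py <<'E'
import numpy as np,cv2
from station import *
def ray(n,px,z,m=None):
    m=m or camera_model(n);T=np.array(m["camera_from_world"])
    R=T[:3,:3];c=-R.T@T[:3,3]
    out=[]
    for u,v in np.atleast_2d(px):
        d=R.T@np.array([(u-m["cx"])/m["fx"],-(v-m["cy"])/m["fy"],-1])
        out.append(c+d*(z-c[2])/d[2])
    return np.array(out)
E
python3 - <<'E'
import cv2,numpy as np
for n,(x0,y0,x1,y1) in {"scene":(200,130,400,260),"side":(220,130,400,240)}.items():
    im=cv2.imread(f"pics/{n}0.png")
    c=cv2.resize(im[y0:y1,x0:x1],None,fx=4,fy=4,interpolation=cv2.INTER_NEAREST)
    cv2.imwrite(f"pics/{n}0z.png",c)
    h=cv2.cvtColor(im,cv2.COLOR_BGR2HSV)
    for p in {"scene":[(276,176),(276,189),(306,217),(352,201),(300,245),(250,175)],"side":[(300,164),(284,205),(284,218),(344,207),(310,235),(270,185)]}[n]: print(n,p,h[p[1],p[0]])
E
```

```text
scene (276, 176) [ 17 151 236]
scene (276, 189) [ 15 146 105]
scene (306, 217) [ 18 151 236]
scene (352, 201) [ 18 151 236]
scene (300, 245) [ 15 154 180]
scene (250, 175) [ 16 144 189]
side (300, 164) [ 16 150 237]
side (284, 205) [ 16 150 238]
side (284, 218) [ 15 146 108]
side (344, 207) [ 17 150 235]
side (310, 235) [ 15 150 196]
side (270, 185) [ 15 153 180]
```

View pics/scene0z.png

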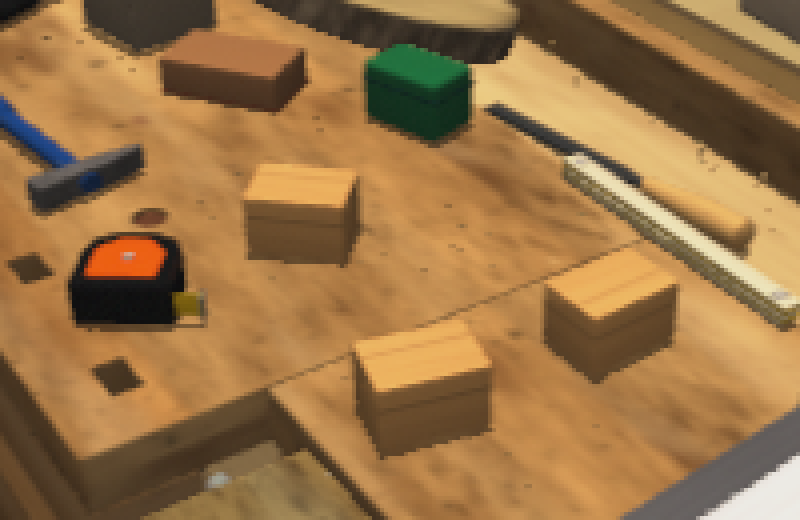

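View pics/side0z.png

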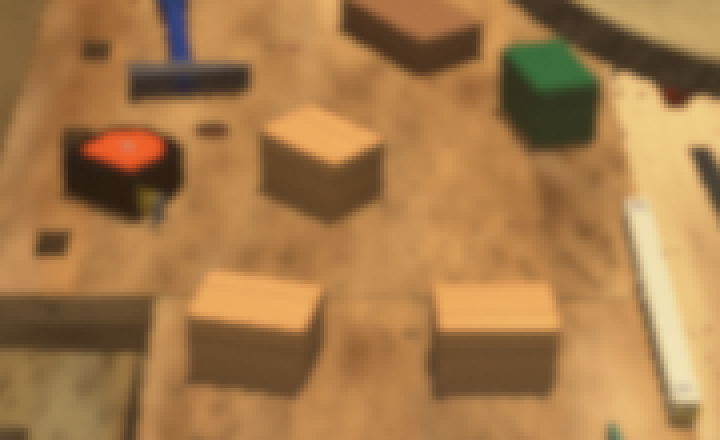

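```bash
cat > blocks.py <<'E'
from h import *
def blocks(n,im,roi,z=0.044,V=218):
    h=cv2.cvtColor(im,cv2.COLOR_RGB2HSV)
    m=((h[...,2]>V)&(h[...,0]>10)&(h[...,0]<22)&(h[...,1]>120)).astype(np.uint8)
    k=np.zeros_like(m);x0,y0,x1,y1=roi;k[y0:y1,x0:x1]=1
    m=cv2.morphologyEx(m*k,cv2.MORPH_OPEN,np.ones((3,3)))
    cs,_=cv2.findContours(m,cv2.RETR_EXTERNAL,cv2.CHAIN_APPROX_NONE)
    for c in cs:
        if cv2.contourArea(c)<80: continue
        W=ray(n,c[:,0,:].astype(float),z)[:,:2]*1000
        (cx,cy),(w,hh),a=cv2.minAreaRect(W.astype(np.float32))
        if w<hh: w,hh,a=hh,w,a+90
        print(n,c[:,0].mean(0).round(),"ctr mm",round(cx),round(cy),"size",round(w),round(hh),"long axis deg",round((a+90)%180-90))
E
python3 - <<'E'
from blocks import *
for n,roi in {"scene":(250,165,380,235),"side":(260,150,365,222)}.items():
    im=cv2.imread(f"pics/{n}0.png")[:,:,::-1].copy()
    blocks(n,im,roi)
    # green
    h=cv2.cvtColor(im,cv2.COLOR_RGB2HSV)
    m=((h[...,0]>60)&(h[...,0]<95)&(h[...,1]>120)).astype(np.uint8)
    cs,_=cv2.findContours(m,cv2.RETR_EXTERNAL,cv2.CHAIN_APPROX_NONE)
    for c in cs:
        if cv2.contourArea(c)>100: print(n,"green",cv2.boundingRect(c))
    o=((h[...,0]<10)&(h[...,1]>200)&(h[...,2]>180)).astype(np.uint8);o[220:]=0
    ys,xs=np.nonzero(o); print("orange",xs.mean(),ys.mean(),ray(n,[xs.mean(),ys.mean()],.036))
E
python3 - <<'E'
import cv2
im=cv2.imread("pics/scene0.png");cv2.imwrite("pics/sc.png",cv2.resize(im[210:360,300:490],None,fx=4,fy=4,interpolation=2))
im=cv2.imread("pics/side0.png");cv2.imwrite("pics/si.png",cv2.resize(im[230:335,225:405],None,fx=4,fy=4,interpolation=2))
E
```

```text
scene [305. 218.] ctr mm 456 26 size 68 48 long axis deg -15
scene [353. 200.] ctr mm 596 19 size 69 48 long axis deg 0
scene [275. 176.] ctr mm 497 235 size 66 48 long axis deg -41
scene green (292, 141, 25, 24)
scene green (428, 72, 24, 24)
scene green (450, 69, 26, 31)
scene green (484, 14, 18, 19)
scene green (384, 0, 21, 18)
orange 218.1 171.95 [[0.38338195 0.35639255 0.036     ]]
side [344. 206.] ctr mm 594 16 size 67 43 long axis deg 0
side [284. 205.] ctr mm 454 24 size 67 48 long axis deg -14
side [300. 163.] ctr mm 496 231 size 68 46 long axis deg -47
side green (11, 197, 26, 19)
orange 251.07920792079207 166.58415841584159 [[0.36567666 0.22388706 0.036     ]]
```

View pics/sc.png

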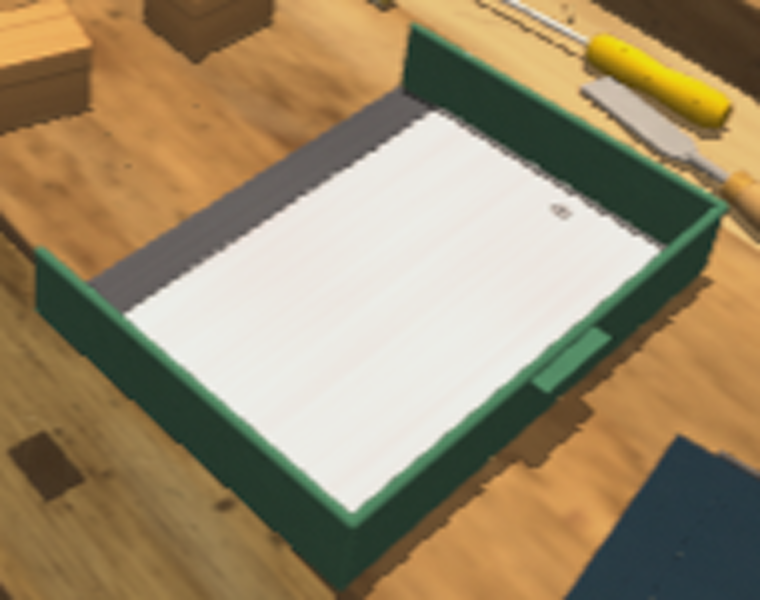

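View pics/si.png

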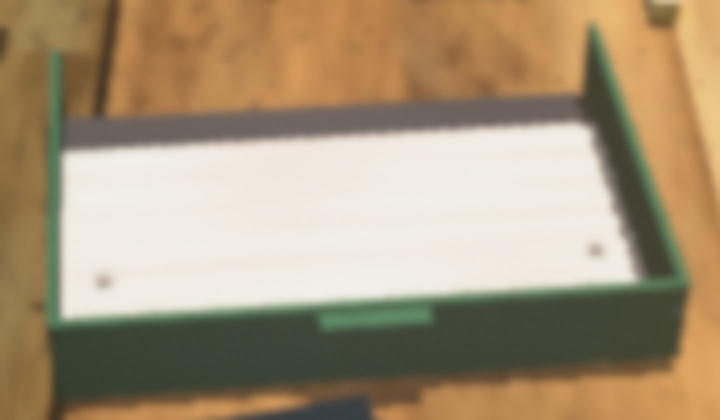

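```bash
python3 - <<'E'
from h import *
print((ray("scene",[(388,339.7),(480.5,262),(310,272.5),(403.2,217)],.048)*1000).round())
print("lip floor edge",(ray("scene",[(300+127/4,210+315/4),(300+440/4,210+112/4)],.003)*1000).round())
print("side",(ray("side",[(225+52/4,230+324/4),(225+685/4,230+286/4),(225+53/4,230+52/4),(225+594/4,230+25/4)],.048)*1000).round())
print("lip",(ray("side",[(225+62/4,230+150/4),(225+590/4,230+122/4)],.003)*1000).round())
print("tape",(ray("scene",[231.5,195],.036)*1000).round(),"bit",(ray("scene",[304.5,146],.05)*1000).round())
print("rule",(ray("scene",[(342,169),(399,206)],.018)*1000).round())
from scipy.spatial.transform import Rotation as R
print(R.from_quat(sense()["tool_rot"]).as_matrix().round(3))
E
```

```text
[[ 379. -325.   48.]
 [ 657. -305.   48.]
 [ 363. -128.   48.]
 [ 641. -109.   48.]]
lip floor edge [[ 397. -154.    3.]
 [ 643. -137.    3.]]
side [[ 379. -330.   48.]
 [ 660. -310.   48.]
 [ 363. -132.   48.]
 [ 646. -110.   48.]]
lip [[ 367. -156.    3.]
 [ 644. -136.    3.]]
tape [[363. 226.  36.]] bit [[660. 328.  50.]]
rule [[701. 191.  18.]
 [700. -44.  18.]]
[[ 0.965 -0.001  0.263]
 [-0.263 -0.002  0.965]
 [-0.    -1.    -0.002]]
```

Both cameras agree to about 5 mm:
- The offcuts are at (455,25) at -15°, (595,18) at 0°, and (497,233) at -44°.
- The scoop centre is about (511,-219), with its mouth axis 4° off +y.

I'll push with the fingers opened to 40 mm, which gives a stable two-point contact. The near offcut goes first.

Call:
play_rows([
  [0.42,0.08,-0.416,0,1.235,0],
  [0.42,0.08,-0.416,0,1.235,0],
  [0.42,0.08,-0.416,0,1.235,0],
  [0.42,0.08,-0.416,0,1.235,0],
  [0.42,0.08,-0.416,0,1.235,0],
  [0.42,0.08,-0.416,0,1.235,0],
  [0.42,0.08,-0.416,0,1.235,0],
  [0.42,0.08,-0.416,0,1.235,0],
  [0.42,0.08,-0.416,0,1.235,0],
  [0.42,0.08,-0.416,0,1.235,0],
  [0.42,0.08,-0.416,0,1.235,0],
  [0.42,0.08,-0.416,0,1.235,0],
], gripper=0.04)

```text
t: 1.3
tcp_pos: [0.4609, 0.0892, 0.1509]
tool_rot: [0.517, -0.482, 0.482, -0.517]
force: [-0.2, 0.1, -0.0]
finger_gap: 0.473
```

Call:
play_rows([
  [0,0.03,0,0,0,0],
  [0,0.06,0,0,0,0],
  [0,0.09,0,0,0,0],
  [0,0.11,0,0,0,0],
  [0,0.125,0,0,0,0],
  [0,0.137,0,0,0,0],
  [0,0.137,0,0,0,0],
])

```text
t: 2.0
tcp_pos: [0.4593, 0.0913, 0.013]
tool_rot: [0.518, -0.483, 0.481, -0.516]
force: [0.1, 0.3, 0.7]
finger_gap: 0.471
```

```bash
cat > look.py <<'E'
import sys
from blocks import *
tag=sys.argv[1];V=int(sys.argv[2]) if len(sys.argv)>2 else 218
s=sense();print(s["t"],s["tcp_pos"].round(4),s["force"].round(1),s["finger_gap"])
a=[]
for n,roi in {"scene":(250,165,480,330),"side":(240,150,385,300)}.items():
    im=snapshot(n);blocks(n,im,roi,V=V)
    x0,y0=(220,150) if n=="scene" else (220,140)
    a.append(cv2.resize(im[y0:y0+190,x0:x0+266,::-1],None,fx=3,fy=3) [:, :])
cv2.imwrite(f"pics/{tag}.png",cv2.resize(np.hstack(a),(800,286)) if 0 else cv2.resize(np.vstack([x for x in a]),(420,600)))
E
python3 look.py a1
```

```text
2.0 [0.4593 0.0913 0.013 ] [0.1 0.3 0.7] 0.47054446163356517
scene [385. 213.] ctr mm 621 -69 size 68 28 long axis deg 78
scene [353. 200.] ctr mm 596 19 size 69 48 long axis deg 0
scene [400. 189.] ctr mm 730 -5 size 97 60 long axis deg 80
side [374. 234.] ctr mm 652 -90 size 152 42 long axis deg 85
side [343. 206.] ctr mm 594 18 size 69 48 long axis deg 0
```

View pics/a1.png

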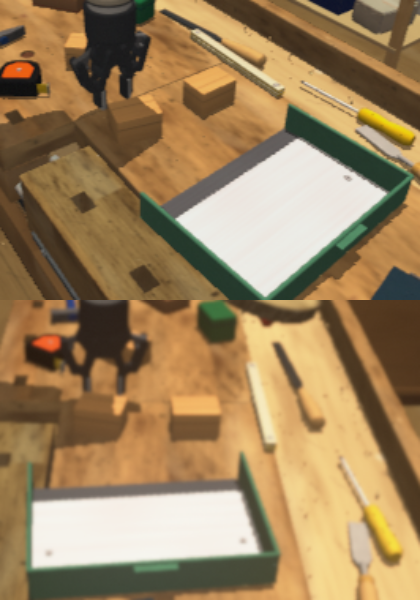

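Call:
play_rows([
  [0.01,0,0,0,0,0],
  [0.02,0,0,0,0,0],
  [0.028,0,0,0,0,0],
  [0.036,0,0,0,0,0],
  [0.044,0,0,0,0,0],
  [0.052,0,0,0,0,0],
  [0.06,0,0,0,0,0],
  [0.068,0,0,0,0,0],
  [0.076,0,0,0,0,0],
  [0.084,0,0,0,0,0],
  [0.092,0,0,0,0,0],
  [0.1,0,0,0,0,0],
])

```text
t: 3.3
tcp_pos: [0.4671, -0.0091, 0.0143]
tool_rot: [0.517, -0.482, 0.482, -0.517]
force: [-0.1, 1.8, 1.0]
finger_gap: 0.469
```

```bash
python3 look.py a2
```

```text
3.3 [ 0.4671 -0.0091  0.0143] [-0.1  1.8  1. ] 0.46871839747562183
scene [385. 213.] ctr mm 621 -69 size 68 29 long axis deg 83
scene [354. 200.] ctr mm 596 19 size 69 48 long axis deg 0
scene [401. 189.] ctr mm 730 -10 size 101 50 long axis deg -90
scene [275. 176.] ctr mm 497 235 size 65 48 long axis deg -43
side [374. 234.] ctr mm 651 -85 size 160 45 long axis deg 86
side [343. 206.] ctr mm 594 18 size 70 48 long axis deg 0
```

View pics/a2.png

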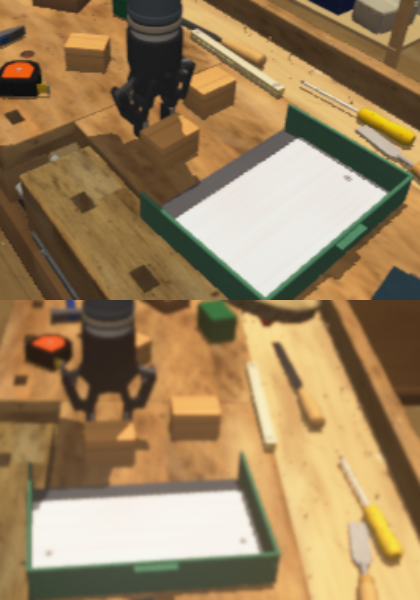

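The near offcut has squared up against the fingers. I'll keep pushing.

Call:
play_rows([
  [0.008,0,0,0,0,0],
  [0.018,0,0,0,0,0],
  [0.028,0,0,0,0,0],
  [0.038,0,0,0,0,0],
  [0.048,0,0,0,0,0],
  [0.058,0,0,0,0,0],
  [0.068,0,0,0,0,0],
  [0.078,0,0,0,0,0],
  [0.088,0,0,0,0,0],
  [0.098,0,0,0,0,0],
  [0.108,0,0,0,0,0],
  [0.118,0,0,0,0,0],
])

```text
t: 4.6
tcp_pos: [0.4754, -0.127, 0.0143]
tool_rot: [0.517, -0.482, 0.482, -0.517]
force: [0.1, 1.0, -0.5]
finger_gap: 0.468
```

Call:
play_rows([
  [0.01,0,0,0,0,0],
  [0.02,0,0,0,0,0],
  [0.03,0,0,0,0,0],
  [0.04,0,0,0,0,0],
  [0.05,0,0,0,0,0],
  [0.06,0,0,0,0,0],
  [0.068,0,0,0,0,0],
  [0.076,0,0,0,0,0],
  [0.083,0,0,0,0,0],
  [0.089,0,0,0,0,0],
  [0.095,0,0,0,0,0],
  [0.1,0,0,0,0,0],
])

```text
t: 5.8
tcp_pos: [0.4824, -0.2263, 0.0143]
tool_rot: [0.517, -0.482, 0.482, -0.517]
force: [-0.3, 0.5, 0.9]
finger_gap: 0.466
```

```bash
python3 look.py a3
```

```text
5.8 [ 0.4824 -0.2263  0.0143] [-0.3  0.5  0.9] 0.4663942540922226
scene [445. 324.] ctr mm 480 -360 size 40 22 long axis deg 2
scene [468. 304.] ctr mm 556 -343 size 102 49 long axis deg 35
scene [339. 244.] ctr mm 467 -92 size 145 92 long axis deg 71
scene [283. 230.] ctr mm 383 10 size 157 49 long axis deg 64
scene [371. 217.] ctr mm 585 -56 size 67 31 long axis deg 41
scene [254. 219.] ctr mm 360 95 size 89 20 long axis deg 64
scene [369. 198.] ctr mm 632 2 size 77 22 long axis deg 89
scene [259. 194.] ctr mm 414 174 size 127 36 long axis deg 77
scene [457. 190.] ctr mm 847 -102 size 97 23 long axis deg 89
scene [309. 203.] ctr mm 517 73 size 388 141 long axis deg 64
side [371. 229.] ctr mm 640 -50 size 219 75 long axis deg 81
side [336. 189.] ctr mm 574 114 size 259 88 long axis deg -83
```

View pics/a3.png

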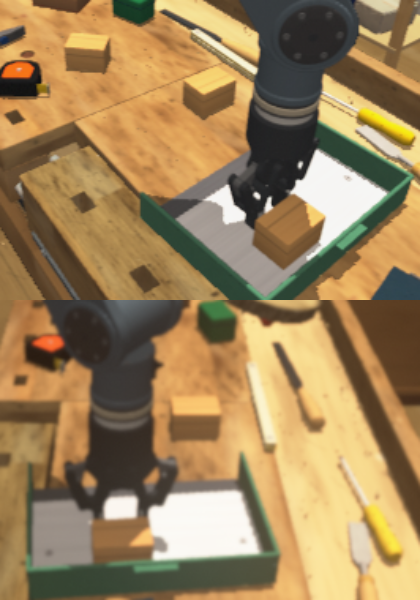

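```bash
python3 - <<'E'
from h import *
print((ray("scene",[(425,289),(403.5,304),(380.8,293)],.047)*1000).round())
im=cv2.imread("pics/a3.png")
im=snapshot("scene");cv2.imwrite("pics/a3z.png",cv2.resize(im[220:350,340:490,::-1],None,fx=5,fy=4))
E
```

```text
[[ 512. -287.   47.]
 [ 453. -288.   47.]
 [ 439. -246.   47.]]
```

View pics/a3z.png

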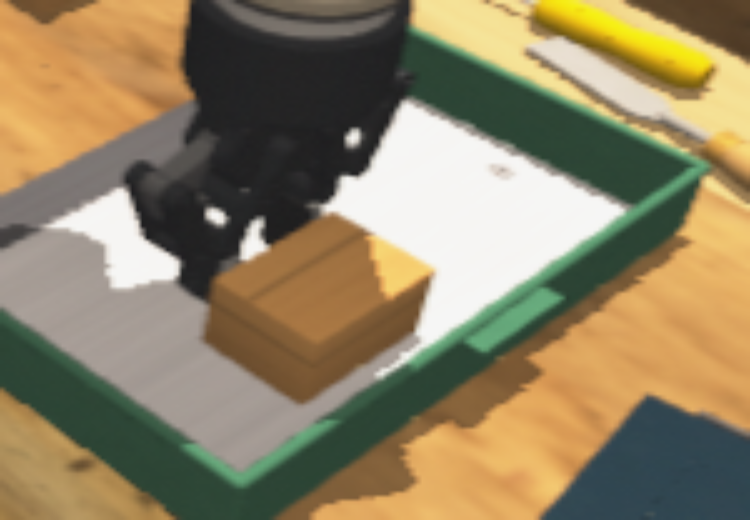

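The offcut's back edge is about 25–30 mm from the back wall. I'll push another 20 mm, then back off and lift.

Call:
play_rows([
  [0.006,0,0,0,0,0],
  [0.012,0,0,0,0,0],
  [0.016,0,0,0,0,0],
  [0.02,0,0,0,0,0],
  [0.02,0,0,0,0,0],
  [0.0,0,0,0,0,0],
  [-0.03,0,0,0,0,0],
  [-0.03,-0.03,0,0,0,0],
  [-0.03,-0.07,0,0,0,0],
  [-0.03,-0.11,0,0,0,0],
  [-0.03,-0.14,0,0,0,0],
  [-0.03,-0.14,0,0,0,0],
])

```text
t: 7.15
tcp_pos: [0.4822, -0.1958, 0.1582]
tool_rot: [-0.517, 0.479, -0.485, 0.518]
force: [1.2, 0.1, -0.3]
finger_gap: 0.47
```

Call:
play_rows([
  [-0.267,0,0.134,0,0,0],
  [-0.267,0,0.134,0,0,0],
  [-0.267,0,0.134,0,0,0],
  [-0.267,0,0.134,0,0,0],
  [-0.267,0,0.134,0,0,0],
  [-0.267,0,0.134,0,0,0],
  [-0.267,0,0.134,0,0,0],
  [-0.267,0,0.134,0,0,0],
  [-0.267,0,0.134,0,0,0],
])

```text
t: 8.05
tcp_pos: [0.5936, 0.0794, 0.1532]
tool_rot: [0.518, -0.483, 0.481, -0.516]
force: [0.2, -1.0, -0.8]
finger_gap: 0.471
```

```bash
python3 look.py a4
```

```text
8.05 [0.5936 0.0794 0.1532] [ 0.2 -1.  -0.8] 0.4712018948713064
scene [413. 295.] ctr mm 487 -282 size 67 48 long axis deg 4
scene [386. 215.] ctr mm 620 -74 size 103 29 long axis deg 82
scene [360. 198.] ctr mm 614 18 size 46 31 long axis deg -88
scene [396. 187.] ctr mm 726 -2 size 84 36 long axis deg 54
scene [275. 176.] ctr mm 497 235 size 66 48 long axis deg -41
side [298. 293.] ctr mm 484 -279 size 66 35 long axis deg -1
side [374. 234.] ctr mm 652 -90 size 145 40 long axis deg 84
side [353. 207.] ctr mm 613 16 size 43 31 long axis deg 90
side [300. 163.] ctr mm 496 232 size 68 49 long axis deg -43
```

View pics/a4.png

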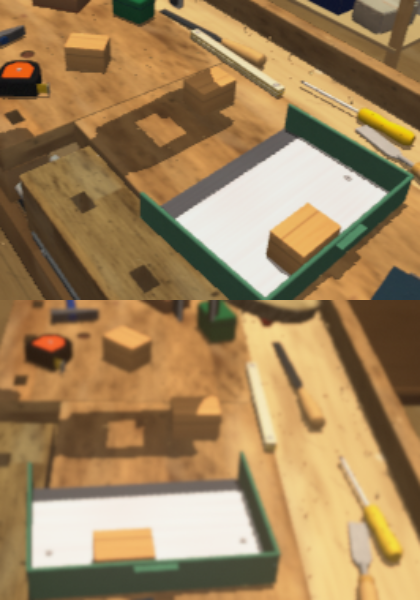

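Offcut 1 sits at (487,-282), which is scoop x of about -61 and squared at 4°. Next is the far offcut.

Call:
play_rows([
  [0,0.03,0,0,0,0],
  [0,0.06,0,0,0,0],
  [0,0.09,0,0,0,0],
  [0,0.115,0,0,0,0],
  [0,0.13,0,0,0,0],
  [0,0.14,0,0,0,0],
  [0.01,0.14,0,0,0,0],
  [0.018,0.14,0,0,0,0],
  [0.026,0.14,-0.001,0,0,0],
  [0.034,0.14,-0.001,0,0,0],
  [0.042,0.14,-0.002,0,0,0],
  [0.05,0.14,-0.002,0,0,0],
])

```text
t: 9.35
tcp_pos: [0.5969, 0.0291, 0.0149]
tool_rot: [-0.517, 0.482, -0.482, 0.517]
force: [0.1, 0.3, 0.9]
finger_gap: 0.466
```

Call:
play_rows([
  [0.01,0,0,0,0,0],
  [0.02,0,-0.001,0,0,0],
  [0.03,0,-0.001,0,0,0],
  [0.04,0,-0.002,0,0,0],
  [0.05,0,-0.002,0,0,0],
  [0.06,0,-0.002,0,0,0],
  [0.07,0,-0.003,0,0,0],
  [0.08,0,-0.003,0,0,0],
  [0.09,0,-0.004,0,0,0],
  [0.1,0,-0.004,0,0,0],
  [0.11,0,-0.004,0,0,0],
  [0.12,0,-0.005,0,0,0],
])

```text
t: 10.55
tcp_pos: [0.6004, -0.0912, 0.0144]
tool_rot: [-0.517, 0.482, -0.482, 0.517]
force: [0.1, 0.9, -0.2]
finger_gap: 0.468
```

```bash
python3 look.py a5
```

```text
10.55 [ 0.6004 -0.0912  0.0144] [ 0.1  0.9 -0.2] 0.4683638639929495
scene [413. 295.] ctr mm 487 -282 size 67 48 long axis deg 4
scene [275. 176.] ctr mm 497 235 size 66 48 long axis deg -41
side [298. 293.] ctr mm 484 -279 size 66 35 long axis deg -1
side [367. 241.] ctr mm 631 -117 size 73 21 long axis deg 72
side [381. 239.] ctr mm 661 -112 size 116 15 long axis deg 82
side [327. 184.] ctr mm 561 126 size 167 35 long axis deg 85
side [300. 163.] ctr mm 495 233 size 75 51 long axis deg -47
```

View pics/a5.png

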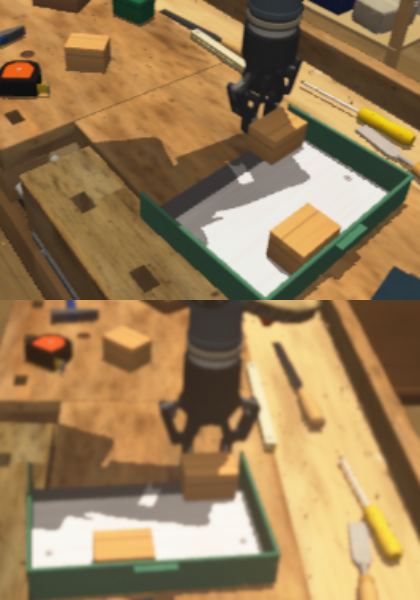

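```bash
python3 - <<'E'
from h import *
for p in [(383,206),(222/1.58+220,155/1.58+140+0)]:
    a=ray("side",p,0.0)[0];b=ray("side",p,0.1)[0]
    t=(-.0912-a[1])/(b[1]-a[1]);print((a+t*(b-a)).round(3))
im=snapshot("side");cv2.imwrite("pics/a5z.png",cv2.resize(im[150:330,300:420,::-1],None,fx=4,fy=3.3))
E
```

```text
[ 0.663 -0.091  0.112]
[ 0.622 -0.091  0.029]
```

View pics/a5z.png

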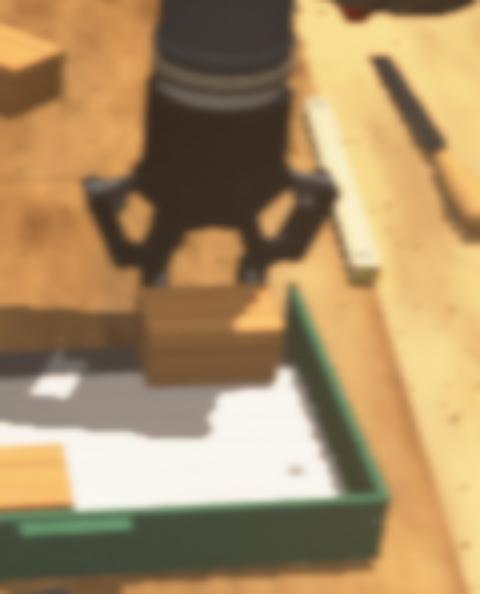

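The far offcut clears the wall by a few mm. The remaining push is angled slightly away from that wall.

Call:
play_rows([
  [0.008,0,-0.001,0,0,0],
  [0.016,0,-0.002,0,0,0],
  [0.024,0,-0.003,0,0,0],
  [0.032,0,-0.003,0,0,0],
  [0.041,0,-0.004,0,0,0],
  [0.05,0,-0.005,0,0,0],
  [0.059,0,-0.006,0,0,0],
  [0.068,0,-0.007,0,0,0],
  [0.077,0,-0.008,0,0,0],
  [0.086,0,-0.009,0,0,0],
  [0.095,0,-0.01,0,0,0],
  [0.103,0,-0.01,0,0,0],
])

```text
t: 11.9
tcp_pos: [0.5972, -0.1946, 0.0143]
tool_rot: [0.517, -0.482, 0.482, -0.517]
force: [0.5, 1.5, -0.6]
finger_gap: 0.465
```

Call:
play_rows([
  [0.007,0,0,0,0,0],
  [0.014,0,0,0,0,0],
  [0.021,0,0,0,0,0],
  [0.028,0,0,0,0,0],
  [0.034,0,0,0,0,0],
  [0.039,0,0,0,0,0],
  [0.042,0,0,0,0,0],
  [0.042,0,0,0,0,0],
  [0.03,0,0,0,0,0],
  [0.0,0,0,0,0,0],
  [0.0,-0.02,0,0,0,0],
  [0.0,-0.06,0,0,0,0],
])

```text
t: 13.1
tcp_pos: [0.5944, -0.1901, 0.0716]
tool_rot: [0.518, -0.485, 0.478, -0.517]
force: [0.6, 0.0, 0.5]
finger_gap: 0.466
```

Call:
play_rows([
  [0,-0.05,0,0,0,0],
  [0,-0.08,0,0,0,0],
  [0,-0.08,0,0,0,0],
])

```text
t: 13.4
tcp_pos: [0.6005, -0.194, 0.1599]
tool_rot: [-0.516, 0.478, -0.486, 0.519]
force: [0.0, -0.4, -0.8]
finger_gap: 0.47
```

```bash
python3 look.py a6
```

```text
13.4 [ 0.6005 -0.194   0.1599] [ 0.  -0.4 -0.8] 0.4703380416721929
scene [415. 301.] ctr mm 479 -300 size 65 29 long axis deg -22
scene [454. 263.] ctr mm 611 -271 size 52 48 long axis deg 4
scene [381. 211.] ctr mm 622 -56 size 159 58 long axis deg 87
scene [275. 176.] ctr mm 497 235 size 70 49 long axis deg -43
side [290. 297.] ctr mm 472 -287 size 42 19 long axis deg -1
side [367. 291.] ctr mm 608 -274 size 48 44 long axis deg -1
side [374. 235.] ctr mm 649 -95 size 148 47 long axis deg 86
side [300. 163.] ctr mm 495 233 size 75 51 long axis deg -47
```

View pics/a6.png

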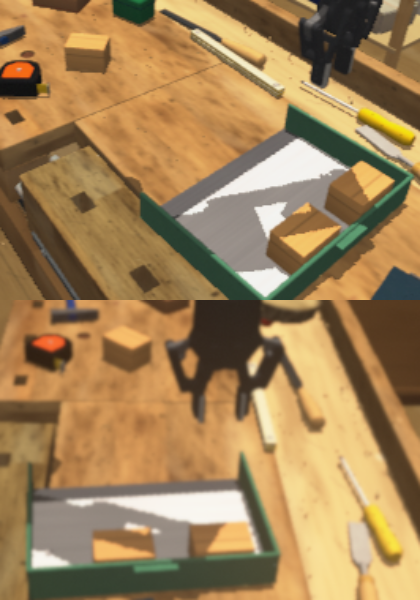

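Both offcuts are inside. I'll go to the third one with the pusher turned to its -43° face.

Call:
play_rows([
  [-0.474,0,-0.029,0,0.82,0],
  [-0.474,0,-0.029,0,0.82,0],
  [-0.474,0,-0.029,0,0.82,0],
  [-0.474,0,-0.029,0,0.82,0],
  [-0.474,0,-0.029,0,0.82,0],
  [-0.474,0,-0.029,0,0.82,0],
  [-0.474,0,-0.029,0,0.82,0],
  [-0.474,0,-0.029,0,0.82,0],
  [-0.474,0,-0.029,0,0.82,0],
  [-0.474,0,-0.029,0,0.82,0],
  [-0.474,0,-0.029,0,0.82,0],
  [-0.474,0,-0.029,0,0.82,0],
])

```text
t: 14.7
tcp_pos: [0.5334, 0.2776, 0.1523]
tool_rot: [-0.284, 0.648, -0.648, 0.281]
force: [0.3, 0.1, -0.5]
finger_gap: 0.465
```

Call:
play_rows([
  [0,0.03,0,0,0,0],
  [0,0.06,0,0,0,0],
  [0,0.09,0,0,0,0],
  [0,0.115,0,0,0,0],
  [0,0.13,0,0,0,0],
  [0,0.14,0,0,0,0],
  [0,0.14,0,0,0,0],
])

```text
t: 15.4
tcp_pos: [0.5347, 0.276, 0.013]
tool_rot: [-0.283, 0.649, -0.648, 0.281]
force: [-0.5, 0.0, 0.1]
finger_gap: 0.468
```

```bash
python3 look.py a7; python3 - <<'E'
from h import *
from scipy.spatial.transform import Rotation as R
M=R.from_quat(sense()["tool_rot"]).as_matrix();print(np.arctan2(M[1,2],M[0,2]))
# arc plan: block stays fixed to pusher, theta -0.75 -> 0.07 over R
th0=-.75;off=.036
c0=np.array([.496,.233]);Rr=.2
n=lambda t:np.array([np.sin(t),-np.cos(t)])
p0=c0-off*n(th0);B=np.array([n(th0),[np.cos(th0),np.sin(th0)]])
for t in np.linspace(th0,.07,13):
    c=c0+Rr*np.array([-np.cos(t)+np.cos(th0),-np.sin(t)+np.sin(th0)])
    p=c-off*n(t); d=B@(p-p0); print(c.round(3),p.round(3),"x %.3f z %.3f turn %.3f"%(d[0],d[1],-(t-th0)))
E
```

```text
15.4 [0.5347 0.276  0.013 ] [-0.5  0.   0.1] 0.4681726582576844
scene [413. 295.] ctr mm 487 -282 size 67 48 long axis deg 4
scene [449. 265.] ctr mm 603 -271 size 67 48 long axis deg 4
scene [386. 214.] ctr mm 620 -71 size 109 33 long axis deg 83
scene [396. 186.] ctr mm 727 1 size 78 35 long axis deg 50
scene [377. 180.] ctr mm 712 54 size 65 28 long axis deg -85
side [298. 293.] ctr mm 484 -279 size 66 35 long axis deg -1
side [360. 290.] ctr mm 599 -274 size 66 45 long axis deg 4
side [375. 234.] ctr mm 652 -92 size 140 40 long axis deg 84
-0.7505001417709117
[0.496 0.233] [0.521 0.259] x 0.000 z 0.000 turn -0.000
[0.487 0.223] [0.51  0.251] x 0.014 z -0.002 turn -0.068
[0.479 0.212] [0.5   0.241] x 0.028 z -0.003 turn -0.137
[0.471 0.2  ] [0.49  0.231] x 0.041 z -0.003 turn -0.205
[0.465 0.188] [0.481 0.22 ] x 0.055 z -0.002 turn -0.273
[0.459 0.176] [0.473 0.209] x 0.069 z -0.001 turn -0.342
[0.454 0.163] [0.466 0.197] x 0.083 z 0.002 turn -0.410
[0.45 0.15] [0.459 0.185] x 0.096 z 0.006 turn -0.478
[0.446 0.137] [0.454 0.172] x 0.109 z 0.010 turn -0.547
[0.444 0.124] [0.449 0.159] x 0.122 z 0.016 turn -0.615
[0.443 0.11 ] [0.445 0.146] x 0.134 z 0.022 turn -0.683
[0.442 0.096] [0.442 0.132] x 0.146 z 0.029 turn -0.752
[0.443 0.083] [0.44  0.119] x 0.158 z 0.037 turn -0.820
```

View pics/a7.png

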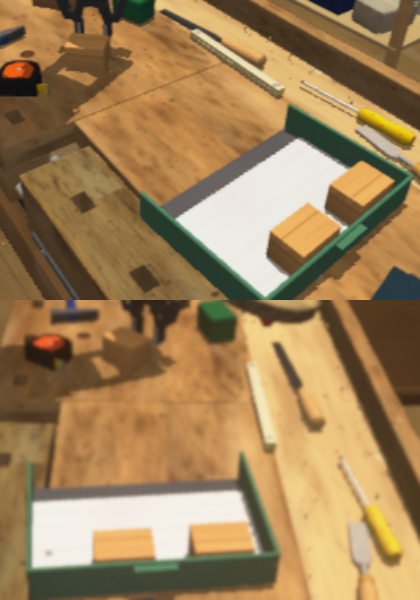

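Call:
play_rows([
  [0.008,0,0,0,0,0],
  [0.015,0,0,0,0,0],
  [0.022,0,0,0,0,0],
  [0.029,0,-0.001,0,-0.034,0],
  [0.036,0,-0.002,0,-0.068,0],
  [0.043,0,-0.003,0,-0.102,0],
  [0.05,0,-0.003,0,-0.137,0],
  [0.057,0,-0.003,0,-0.171,0],
  [0.063,0,-0.003,0,-0.205,0],
  [0.07,0,-0.003,0,-0.239,0],
  [0.077,0,-0.002,0,-0.273,0],
  [0.084,0,-0.002,0,-0.307,0],
])

```text
t: 16.7
tcp_pos: [0.4768, 0.2167, 0.015]
tool_rot: [0.378, -0.597, 0.598, -0.379]
force: [0.4, -0.1, 0.3]
finger_gap: 0.467
```

```bash
python3 look.py a8|head -1; python3 - <<'E'
from h import *
im=snapshot("side");cv2.imwrite("pics/a8z.png",cv2.resize(im[110:220,230:390,::-1],None,fx=4.5,fy=4.5))
E
```

```text
16.7 [0.4768 0.2167 0.015 ] [ 0.4 -0.1  0.3] 0.46728649450751003
```

View pics/a8z.png

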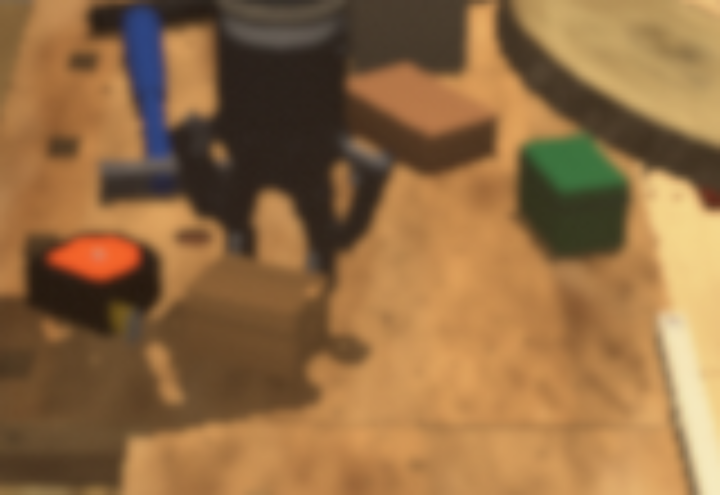

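View pics/a8.png

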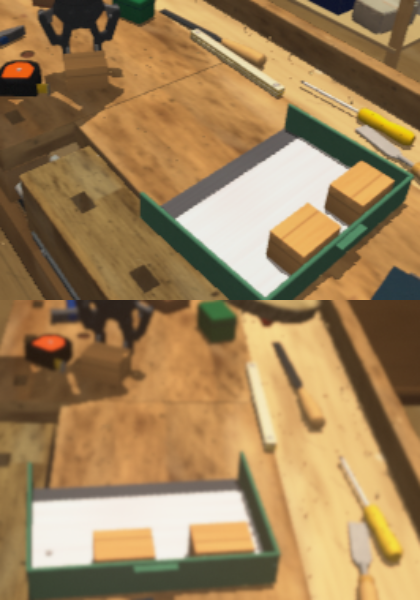

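```bash
python3 - <<'E'
from h import *
p=np.array([(215,260),(325,288),(300,328),(185,305)])/4.5+[230,110]
print((ray("side",p,.044)*1000).round())
print((ray("side",np.array([(140,332),(148,330)])/4.5+[230,110],.0)*1000).round())
im=snapshot("side")[140:200,255:320,::-1];im=cv2.convertScaleAbs(im,alpha=1.8);cv2.imwrite("pics/a8y.png",cv2.resize(im,None,fx=9,fy=9,interpolation=2))
im=snapshot("scene")[150:215,210:310,::-1];im=cv2.convertScaleAbs(im,alpha=1.8);cv2.imwrite("pics/a8x.png",cv2.resize(im,None,fx=7,fy=7,interpolation=2))
E
```

```text
[[437. 203.  44.]
 [500. 169.  44.]
 [486. 123.  44.]
 [421. 149.  44.]]
[[393. 195.   0.]
 [397. 197.   0.]]
```

View pics/a8y.png

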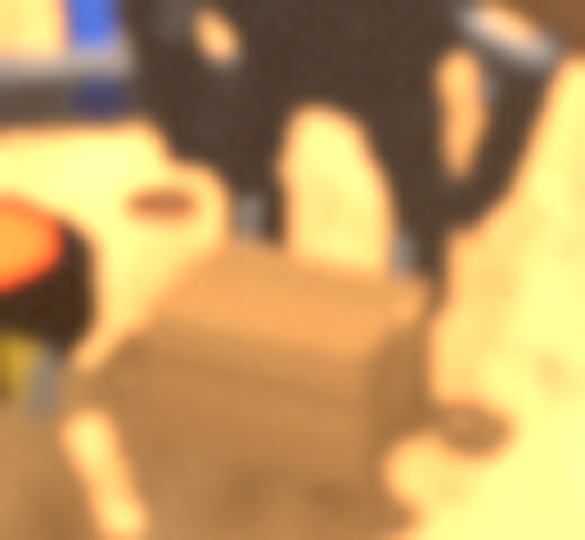

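View pics/a8x.png

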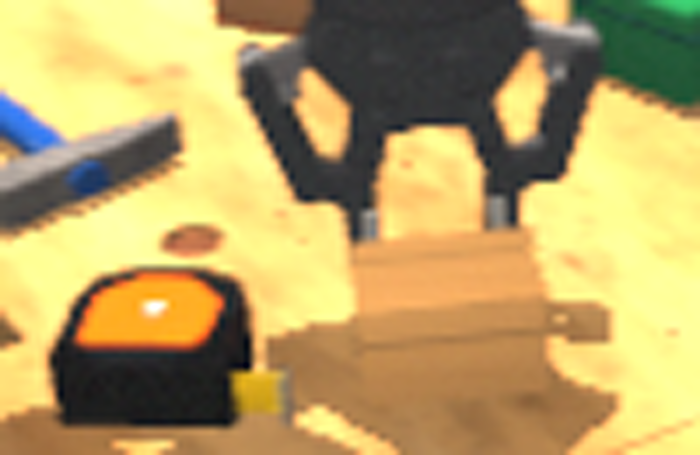

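The offcut is seated squarely against both fingertips and is clear of the tape by about 20 mm. I'll continue the arc.

```bash
python3 - <<'E'
from h import *
th0=-.443;off=.036
n=lambda t:np.array([np.sin(t),-np.cos(t)])
p0=np.array([.4768,.2167]);c0=p0+off*n(th0);Rr=.2
B=np.array([n(th0),[np.cos(th0),np.sin(th0)]])
for i,t in enumerate(np.linspace(th0,.07,13)):
    c=c0+Rr*np.array([-np.cos(t)+np.cos(th0),-np.sin(t)+np.sin(th0)])
    p=c-off*n(t); d=B@(p-p0); print(c.round(3),"[%.3f, 0, %.3f, 0, %.3f, 0]"%(d[0],d[1],-(t-th0)))
E
```

```text
[0.461 0.184] [0.000, 0, 0.000, 0, -0.000, 0]
[0.458 0.176] [0.009, 0, -0.001, 0, -0.043, 0]
[0.455 0.168] [0.017, 0, -0.002, 0, -0.086, 0]
[0.452 0.16 ] [0.026, 0, -0.003, 0, -0.128, 0]
[0.449 0.152] [0.035, 0, -0.003, 0, -0.171, 0]
[0.447 0.144] [0.043, 0, -0.003, 0, -0.214, 0]
[0.446 0.136] [0.052, 0, -0.003, 0, -0.257, 0]
[0.444 0.127] [0.061, 0, -0.002, 0, -0.299, 0]
[0.443 0.119] [0.069, 0, -0.000, 0, -0.342, 0]
[0.442 0.11 ] [0.078, 0, 0.001, 0, -0.385, 0]
[0.442 0.102] [0.086, 0, 0.003, 0, -0.428, 0]
[0.442 0.093] [0.095, 0, 0.005, 0, -0.470, 0]
[0.443 0.084] [0.103, 0, 0.008, 0, -0.513, 0]
```

Call:
play_rows([
  [0.009,0,-0.001,0,-0.043,0],
  [0.017,0,-0.002,0,-0.086,0],
  [0.026,0,-0.003,0,-0.128,0],
  [0.035,0,-0.003,0,-0.171,0],
  [0.043,0,-0.003,0,-0.214,0],
  [0.052,0,-0.003,0,-0.257,0],
  [0.061,0,-0.002,0,-0.299,0],
  [0.069,0,0,0,-0.342,0],
  [0.078,0,0.001,0,-0.385,0],
  [0.086,0,0.003,0,-0.428,0],
  [0.095,0,0.005,0,-0.47,0],
  [0.103,0,0.008,0,-0.513,0],
])

```text
t: 18.15
tcp_pos: [0.4398, 0.1204, 0.0144]
tool_rot: [-0.517, 0.482, -0.482, 0.518]
force: [-0.3, 0.3, 0.2]
finger_gap: 0.467
```

```bash
python3 look.py a9|head -1; python3 - <<'E'
from h import *
from scipy.spatial.transform import Rotation as R
M=R.from_quat(sense()["tool_rot"]).as_matrix();print(np.arctan2(M[1,2],M[0,2]))
E
```

```text
18.15 [0.4398 0.1204 0.0144] [-0.3  0.3  0.2] 0.4674866175008195
0.06843328613422009
```

View pics/a9.png

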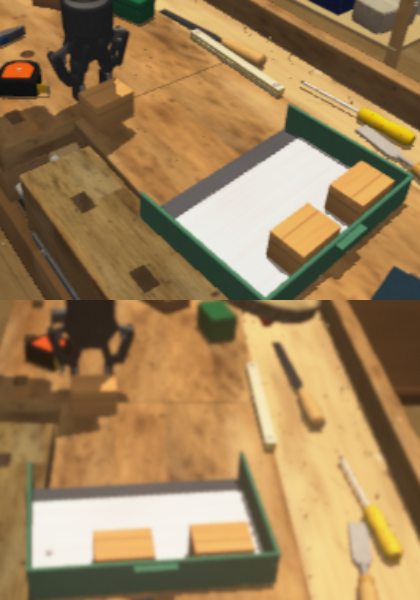

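Call:
play_rows([
  [0.008,0,0,0,0,0],
  [0.016,0,0,0,0,0],
  [0.025,0,0,0,0,0],
  [0.034,0,0,0,0,0],
  [0.043,0,0,0,0,0],
  [0.052,0,0,0,0,0],
  [0.061,0,0,0,0,0],
  [0.07,0,0,0,0,0],
  [0.079,0,0,0,0,0],
  [0.088,0,0,0,0,0],
  [0.097,0,0,0,0,0],
  [0.106,0,0,0,0,0],
])

```text
t: 19.45
tcp_pos: [0.4471, 0.014, 0.0143]
tool_rot: [0.517, -0.482, 0.482, -0.517]
force: [0.2, 1.4, 0.0]
finger_gap: 0.468
```

Call:
play_rows([
  [0.008,0,0,0,0,0],
  [0.016,0,0,0,0,0],
  [0.025,0,0,0,0,0],
  [0.034,0,0,0,0,0],
  [0.043,0,0,0,0,0],
  [0.052,0,0,0,0,0],
  [0.061,0,0,0,0,0],
  [0.07,0,0,0,0,0],
  [0.079,0,0,0,0,0],
  [0.088,0,0,0,0,0],
  [0.097,0,0,0,0,0],
  [0.106,0,0,0,0,0],
])

```text
t: 20.65
tcp_pos: [0.4545, -0.0917, 0.0143]
tool_rot: [0.517, -0.482, 0.482, -0.517]
force: [0.2, 1.6, -0.3]
finger_gap: 0.47
```

```bash
python3 look.py a10
```

```text
20.65 [ 0.4545 -0.0917  0.0143] [ 0.2  1.6 -0.3] 0.4698959841354967
scene [413. 295.] ctr mm 487 -282 size 67 48 long axis deg 4
scene [449. 265.] ctr mm 603 -271 size 67 48 long axis deg 4
scene [386. 214.] ctr mm 621 -72 size 112 34 long axis deg 86
side [298. 293.] ctr mm 484 -279 size 66 35 long axis deg -1
side [360. 290.] ctr mm 598 -274 size 67 45 long axis deg 4
side [374. 231.] ctr mm 650 -79 size 180 47 long axis deg 85
side [330. 191.] ctr mm 565 84 size 48 29 long axis deg -88
```

View pics/a10.png

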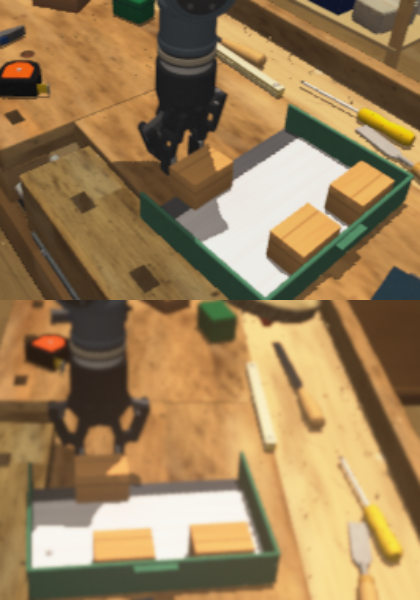

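The third offcut is on the lip and tracking straight. About 86 mm remain, then I'll back off, lift and look.

Call:
play_rows([
  [0.008,0,0,0,0,0],
  [0.016,0,0,0,0,0],
  [0.024,0,0,0,0,0],
  [0.032,0,0,0,0,0],
  [0.041,0,0,0,0,0],
  [0.05,0,0,0,0,0],
  [0.059,0,0,0,0,0],
  [0.066,0,0,0,0,0],
  [0.073,0,0,0,0,0],
  [0.079,0,0,0,0,0],
  [0.083,0,0,0,0,0],
  [0.086,0,0,0,0,0],
])

```text
t: 21.95
tcp_pos: [0.4605, -0.1771, 0.0143]
tool_rot: [-0.517, 0.482, -0.482, 0.517]
force: [0.1, 1.4, 1.0]
finger_gap: 0.466
```

Call:
play_rows([
  [-0.01,0,0,0,0,0],
  [-0.03,0,0,0,0,0],
  [-0.04,-0.01,0,0,0,0],
  [-0.04,-0.05,0,0,0,0],
  [-0.06,-0.1,0,0,0,0],
  [-0.1,-0.14,0,0,0,0],
  [-0.15,-0.16,0,0,0,0],
  [-0.2,-0.18,0,0,0,0],
  [-0.25,-0.2,0,0,0,0],
  [-0.3,-0.2,0,0,0,0],
  [-0.3,-0.2,0,0,0,0],
  [-0.3,-0.2,0,0,0,0],
])

```text
t: 23.15
tcp_pos: [0.4384, 0.1254, 0.2154]
tool_rot: [-0.518, 0.48, -0.481, 0.519]
force: [0.6, -0.3, -0.1]
finger_gap: 0.469
```

```bash
python3 look.py b1; python3 - <<'E'
from h import *
im=snapshot("scene");cv2.imwrite("pics/b1z.png",cv2.resize(im[210:360,300:490,::-1],None,fx=4,fy=4,interpolation=2))
E
```

```text
23.15 [0.4384 0.1254 0.2154] [ 0.6 -0.3 -0.1] 0.4692647360024435
scene [413. 295.] ctr mm 486 -282 size 68 49 long axis deg 4
scene [378. 277.] ctr mm 465 -212 size 68 48 long axis deg 4
scene [449. 265.] ctr mm 603 -271 size 68 49 long axis deg 4
scene [381. 212.] ctr mm 624 -58 size 153 55 long axis deg 84
side [297. 293.] ctr mm 483 -278 size 68 38 long axis deg -1
side [360. 290.] ctr mm 599 -274 size 66 45 long axis deg 4
side [286. 269.] ctr mm 462 -213 size 66 47 long axis deg 3
side [374. 235.] ctr mm 651 -90 size 144 41 long axis deg 85
```

View pics/b1.png

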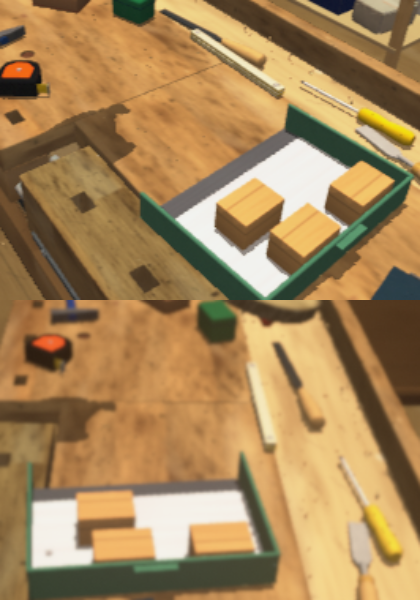

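View pics/b1z.png

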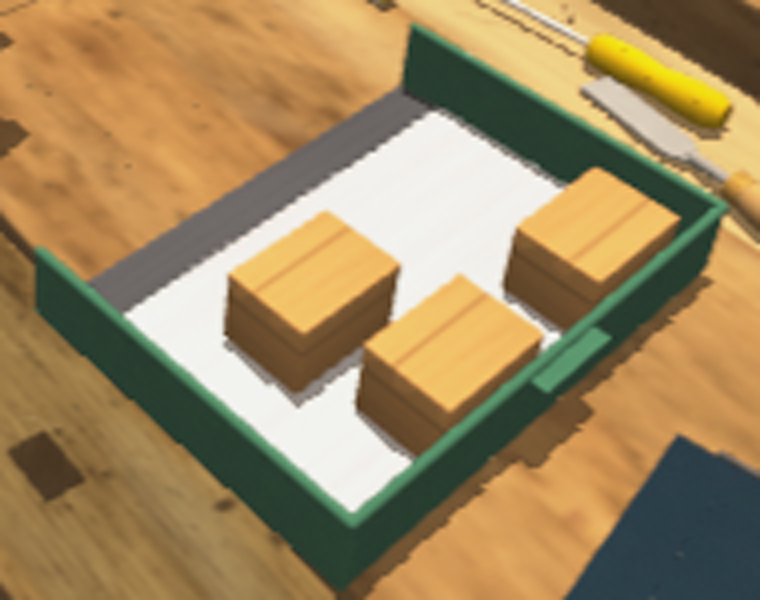

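All three lie flat behind the lip. I'll do a quick bystander check against the first picture, then hand in.

```bash
python3 - <<'E'
from h import *
im=snapshot("scene");o=cv2.imread("pics/scene0.png")[:,:,::-1].copy()
for n,(a,b,c,d) in {"tape":(215,184,252,213),"box":(288,138,320,168),"rule":(338,164,402,212)}.items():
    g=[cv2.cvtColor(np.ascontiguousarray(x[b:d,a:c]),cv2.COLOR_RGB2GRAY).astype(np.float32) for x in(o,im)]
    print(n,cv2.phaseCorrelate(*g),np.abs(g[0]-g[1]).mean())
sign_off();print(sense()["t"])
E
```

```text
tape ((0.013040421616466347, -0.03846489357280447), 0.9991481160124143) 6.7921715
box ((-0.0038790643463286756, -0.046424426095541094), 0.9830843766530355) 6.30625
rule ((0.02243915101432492, -0.13203125290739237), 0.6833686033884684) 16.19336
the job is handed in; nothing more can be done
the job is handed in; nothing more can be done
```

All three offcuts are in the scoop, lying flat on its floor behind the lip. I pushed them one at a time along the bench with the fingers opened to 40 mm, then backed off, lifted the arm clear and handed the job in just after t = 23 s.

- **Final positions:** in the last pictures the offcut centres are at about scoop x = -61, -58 and +10 mm, all square to the scoop at 4°. The front-most edge is at about +35 mm, and the lip ends at +70 mm. The two cameras agreed to about 5 mm, apart from one partly hidden offcut whose angle the side camera read 5° differently.
- **Forces:** the outside force on the tool stayed under about 2 N in every reading.
- **Tape and bit box:** compared with the first picture, both are within 0.05 pixel of where they started.
- **Rule:** it shows a 0.13 pixel shift, but with a weaker match (0.68, against 0.98 or more for the other two). I put that down to changed shadows rather than movement, since the arm never came near it, but I did not check it further.

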